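Close the slide box and hold it against the sprung stop for sealing

TASK

Slide the blue cover of the white slide box fully shut by its orange tab, then push the closed box along the jig's board squarely against the sprung black stop until the gauge pointer stands in the green, and never in the red. Finish while holding it there like that, box flat on the board and the robot still pushing, so that I can put in the seal screws: do not let go, and leave everything else on the bench where it is.

Things in the scene. Friction and masses are not known exactly. Their poses are not given: they have to be found in the camera images.
- jig: Fixed aluminium jig, mm. Origin on the bench below the stop pad's front face at rest; +x is the push direction, +z up. Board x -260 to 140, 150 wide, top at z 6. Guide rails 10 high on it, inner faces at y +-61, x -260 to -20. Behind the pad a grey housing, x 55 to 135, 90 wide, top at z 62, with a white scale: a green band, then (farther +x) a red one.
- stop_pad (a joint): Travel (m) of the sprung black stop pad (84 mm wide, 8 to 58 mm above the bench) along the jig's +x: 0 at rest, 0.040 at its end. Spring of 400 N/m, no preload: force = 400 x travel. A black pointer bar (56 mm wide) fixed to the pad moves over the scale: over the green for travel 0.012 to 0.028 (about 5 to 11 N), over the red from 0.031.
- pad_face (a point): Centre of the stop pad's front face, 33 mm above the bench; it moves with the pad.
- slide_box: White box of glass slides, 160 (x) x 90 x 52 mm high, 0.4 to 0.6 kg, loose on the jig's board, its +x end wall 20 to 40 mm short of the stop, a little askew. Origin: centre of its underside; +x towards the stop, z up. The end wall's outer face (x +80 mm, full height) meets the pad. Side rims reach z 51. The cover slides more easily than the box does on the board.
- cover (a joint): Opening (m) of the blue sliding cover: 0 fully shut (against the box's +x end wall), growing as it slides out to the box's -x; starts 0.040 to 0.065. Cover 150 x 76 x 6 mm, its top 46 mm above the box's underside (52 above the bench); it cannot lift off. Friction about 0.5 N, no spring.
- cover_tab (a point): Centre of the orange grip tab on the cover, 67 mm above the bench: 12 mm thick along the box's x, 44 wide along y, 30 high (46 to 76 mm above the box's underside). With the cover shut it lies 35 mm behind (-x of) the box's centre. Axes as the box's.
- screw_tray: Small yellow tray of screws 75 x 55 x 18 mm beside the jig; leave it. Origin at the centre of its underside.
- screwdriver: Screwdriver 170 mm long lying beside the jig; leave it. Origin at its underside.
- jar: Amber sample jar, 52 mm across, 60 high, beside the jig; leave it. Origin at the centre of its underside.
- sieve: Small steel hand sieve, 106 mm across, 45 high; leave it. Origin at the centre of its underside.
- water_bottle: Water bottle, 64 mm across, 200 high; leave it. Origin at the centre of its underside.
- brush: Small green brush 160 mm long; leave it. Origin at its underside.

How it is judged:
By the outcome, as a careful person would: the job done as asked, in the order asked, and still so for the second after the job is handed in, while the arm keeps its last pose, push and grip.
It also fails if it takes over 38 s, if anything falls off the work surface, if the arm or the gripper's body presses on something with over 40 N, if the wrist force passes 120 N, or if a joint passes its speed limit or range.

ROBOT

A 7-joint arm with a two-finger parallel gripper is mounted at the origin on the work surface. World frame = base frame: x ahead of the robot, y to its left, z up, the work surface at z = 0. Lengths are in m, angles in rad, forces in N, time in s.
With the tool pointing down it reaches from about 0.425 to 0.95 m from the base axis. Payload 16.7 kg.
Tool frame: the origin (TCP) lies midway between the tips of the shut fingers; the grasp point (between the pads) lies 19 mm behind it; y points along the fingers, z is the direction in which the jaws open and shut, and the axes are right-handed (so a half turn about y gives the same grasp; the last joint's range is limited). The gripper opens to 94 mm and grips with 3 to 60 N. Pads are 16 mm wide; open, the fingers measure 119 mm over their backs; the gripper's body (75 mm by 177 mm) begins 78 mm behind the grasp point.
Start: joints at [-1.27, 0.426, 0.074, 1.606, -0.034, 1.111, -0.067], TCP at [0.293, 0.608, 0.205] pointing down, gripper open.
Joint ranges: [-2.85, 2.85], [-0.5, 2.14], [-1.23, 1.37], [0.21, 2.46], [-1.02, 4.16], [0.16, 2.05], [-2.73, 2.73]. Speed limits (rad/s): [1.89, 1.89, 2.39, 2.39, 3.01, 3.01, 3.01].

INTERFACE

Orientations are given as a unit quaternion [x, y, z, w].
In Python, from plant import env gives the robot as it stands. The module is installed in compiled form; this text tells all that it offers.
- The arm moves only by the shell command python3 -m inch 'ROWS' [OPENING] [FORCE]. ROWS is JSON, one flat list of numbers, 6 for each row, row after row: the shift along the tool's x, y, z in mm, then the turn, a rotation vector about the tool's x, y, z in degrees. A call has 1 to 5 rows; each row is the pose to reach, as a shift and turn from the pose commanded when the call began, along the tool's axes at that moment; what a row does not reach only later rows make up. A row lasts 1/8 s, in which the tool goes at most 62.5 mm and 10.7 degrees, less where a joint would pass 70% of its speed; a pose out of reach is approached as far as the arm can. A call with a gripper value outside its range is refused whole. OPENING is the finger opening in mm, from 0 to 94, set as the call begins (- or left out, the last holds). The fingers move at their own pace and stop on an object; FORCE is the grip in N (left out, the last holds). Time passes only in rows, so rows that repeat a pose let the fingers close. It gives the time, the measured TCP pose, the force and the opening at its end, in the units of the state.
- env.state(): the state, without advancing time (a new reading comes with each control period).
- env.grab_frame(name): name is "side" or "top"; returns (picture, depth): 480x640x3 uint8, blue, green, red; 480x640 float32, m along the optical axis (not along the pixel's ray), 0 where there is no reading.
- env.camera_params(name): a dict with "intrinsics" (3x3 intrinsics, pixels), "xyz" and "attitude" of the camera in the world. Camera axes: x right, y down, z forward; pixel columns grow to the right and rows downward; lengths in m; the calibration is good to about 2 mm. A picture is of the moment at which its call begins. camera_params takes no time and is no camera call.
- env.job_done(): hands the job in, once; it reports no verdict.
The state is a dict: "time": time; "joint_pos": joint angles; "joint_velocities": joint speeds; "joint_torque": joint torques, N m; "position": TCP position; "tcp_rot": TCP orientation; "wrist_force": force on the tool from outside, world axes, zero at the start; "wrist_torque": the same for the moment, N m; "gripper_width": finger opening in m.
Only numpy, scipy, OpenCV 4.12 (cv2) and the standard library are available. Lean on these libraries where they do the work, as an engineer would, in place of code of your own. Each camera call takes 0.05 s, during which the arm holds its last target.

## Working session

There is one attempt and no reset: what is moved stays moved. The work goes in short steps, Python scripts to look and compute and a shell command to move; the robot and the scene stay as the last step left them, time stands still between calls to the robot, and variables do not carry over. Pictures are saved under pics/ and viewed, and the job is handed in when it is done.

```bash
ls; mkdir -p pics
python3 - <<'E'
from plant import env
import cv2,numpy as np
np.set_printoptions(precision=4,suppress=True)
s=env.state()
for k,v in s.items(): print(k,v)
for n in("side","top"):
    im,d=env.grab_frame(n); cv2.imwrite(f"pics/{n}0.png",im); np.savez(f"{n}0.npz",im=im,d=d)
    print(n,env.camera_params(n))
E
```

```text
pics
time 0.0
joint_pos [-1.2705  0.4267  0.0739  1.6066 -0.0341  1.1108 -0.0671]
joint_velocities [-0.001  -0.0004  0.0005  0.0004  0.0001 -0.0003 -0.0016]
joint_torque [ -0.0026 -93.5824   3.6647 -45.4192  -0.049    0.0203   0.    ]
position [0.2933 0.6075 0.2048]
tcp_rot [ 0.6897 -0.1578  0.1577 -0.6889]
wrist_force [-0.0487  0.0587 -0.0456]
wrist_torque [-0.0211  0.0116  0.0038]
gripper_width 0.09407573682378786
side {'intrinsics': array([[480.0884,   0.    , 331.0689],
       [  0.    , 480.0884, 236.3421],
       [  0.    ,   0.    ,   1.    ]]), 'xyz': array([-0.1655, -0.7405,  0.7163]), 'attitude': array([ 0.8179, -0.3229,  0.1643, -0.4469])}
top {'intrinsics': array([[609.112 ,   0.    , 320.4532],
       [  0.    , 609.112 , 240.1156],
       [  0.    ,   0.    ,   1.    ]]), 'xyz': array([ 0.2608, -0.0099,  1.6619]), 'attitude': array([ 0.7113, -0.6991,  0.0446, -0.0573])}
```

View pics/side0.png

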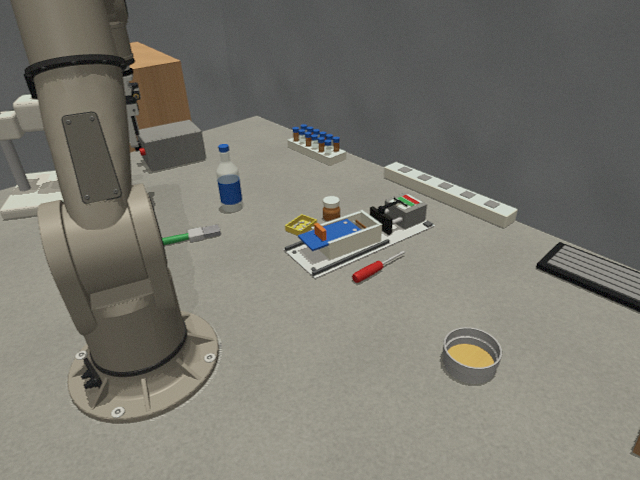

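View pics/top0.png

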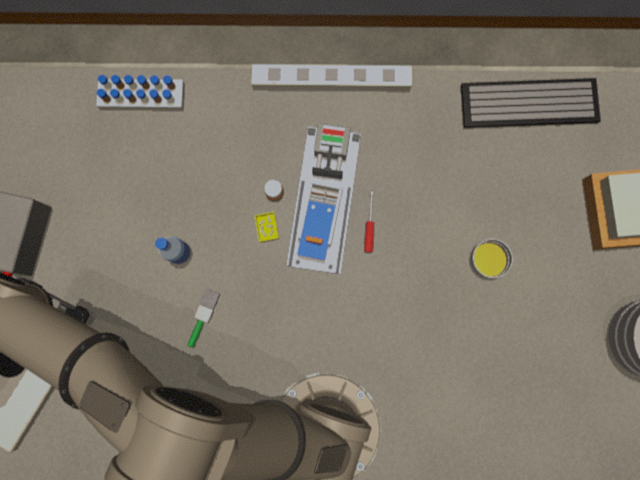

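The top view shows the jig in the middle: stop at about (328,172), blue cover (317,228), orange tab (314,240). The tray is at (267,228), the jar at (273,190) and the screwdriver at (370,225). I'll measure from both views next.

```bash
cat > h.py <<'E'
import cv2,numpy as np
from scipy.spatial.transform import Rotation as R
from plant import env
np.set_printoptions(precision=4,suppress=True)
def ray(n,uv):
    c=env.camera_params(n);K=np.array(c["intrinsics"]);M=R.from_quat(c["attitude"]).as_matrix()
    uv=np.atleast_2d(uv).astype(float)
    r=np.c_[uv,np.ones(len(uv))]@np.linalg.inv(K).T@M.T
    return np.array(c["xyz"]),r
def plane(n,uv,z):
    o,r=ray(n,uv); return o+r*((z-o[2])/r[:,2])[:,None]
def proj(n,P):
    c=env.camera_params(n);K=np.array(c["intrinsics"]);M=R.from_quat(c["attitude"]).as_matrix()
    p=(np.atleast_2d(P)-c["xyz"])@M@K.T
    return p[:,:2]/p[:,2:]
def cloud(n,d):
    v,u=np.indices(d.shape); o,r=ray(n,np.c_[u.ravel(),v.ravel()])
    return (o+r*d.reshape(-1,1)).reshape(*d.shape,3)
def tri(uv1,uv2):
    o1,r1=ray("side",uv1);o2,r2=ray("top",uv2);r1=r1[0];r2=r2[0]
    t=np.linalg.lstsq(np.c_[r1,-r2],o2-o1,rcond=None)[0]
    a=o1+r1*t[0];b=o2+r2*t[1]; return (a+b)/2,np.linalg.norm(a-b)
def masks(im):
    h=cv2.cvtColor(im,cv2.COLOR_BGR2HSV)
    return dict(orange=cv2.inRange(h,(5,150,120),(16,255,255)),blue=cv2.inRange(h,(100,130,80),(120,255,255)),
      green=cv2.inRange(h,(50,120,80),(85,255,255)),red=cv2.inRange(h,(0,150,120),(4,255,255))|cv2.inRange(h,(175,150,120),(180,255,255)))
E
python3 - <<'E'
from h import *
for n,roi in(("top",(270,110,380,290)),("side",(270,180,450,290))):
    z=np.load(f"{n}0.npz");im=z["im"];d=z["d"];C=cloud(n,d)
    x0,y0,x1,y1=roi
    f=4 if n=="side" else 3.3
    cv2.imwrite(f"pics/{n}0z.png",cv2.resize(im[y0:y1,x0:x1],None,fx=f,fy=f,interpolation=cv2.INTER_CUBIC))
    for k,m in masks(im).items():
        q=np.zeros_like(m);q[y0:y1,x0:x1]=m[y0:y1,x0:x1]
        nl,l,st,ce=cv2.connectedComponentsWithStats(q)
        for i in range(1,nl):
            if st[i,4]>25:
                P=C[l==i];print(n,k,st[i],ce[i],np.median(P,0),cv2.minAreaRect(np.argwhere(l==i)[:,::-1].astype(np.float32)))
E
```

```text
top blue [ 298  202   36   57 1224] [316.0972 230.0106] [0.5245 0.0321 0.0537] ((315.75958251953125, 229.79457092285156), (27.026901245117188, 54.12561798095703), 11.040940284729004)
top green [322 136  20   6  72] [331.8056 138.4583] [ 0.7724 -0.0052  0.0641] ((331.65997314453125, 138.37997436523438), (19.233304977416992, 3.6769556999206543), 8.13010311126709)
top red [323 129  20   6  70] [332.5571 131.7   ] [ 0.7908 -0.0076  0.0638] ((332.54998779296875, 131.6499786376953), (19.374725341796875, 3.3941125869750977), 8.130102157592773)
top red [365 222   9  30 225] [368.7733 236.7733] [ 0.5081 -0.1095  0.0258] ((368.77032470703125, 236.51126098632812), (7.493497848510742, 29.266273498535156), 2.385944128036499)
side orange [323 209  16   4  31] [331.0968 210.6774] [0.6189 0.1343 0.0332] ((330.5, 210.5), (3.0, 15.0), 90.0)
side orange [314 223  12  17  58] [320.431  229.1379] [0.4888 0.029  0.0807] ((321.0294189453125, 229.88238525390625), (18.007352828979492, 6.002449989318848), 59.03623962402344)
side blue [298 219  62  32 724] [327.5387 233.9779] [0.5175 0.0317 0.0516] ((329.1499938964844, 234.45001220703125), (19.28989028930664, 60.08327102661133), 71.56504821777344)
side green [398 197  16   9  44] [405.1818 200.9091] [ 0.7714 -0.005   0.063 ] ((405.382080078125, 201.2122802734375), (16.026216506958008, 3.10811448097229), 29.05460548400879)
side red [403 195  16   9  43] [410.6047 199.0233] [ 0.7901 -0.0085  0.0624] ((410.5307922363281, 198.94618225097656), (16.00048065185547, 2.604728937149048), 29.74488067626953)
side red [353 261  30  19 235] [367.834  269.6894] [ 0.5066 -0.1166  0.0227] ((367.8371887207031, 269.62615966796875), (8.262883186340332, 30.274662017822266), 61.69924545288086)
```

View pics/top0z.png

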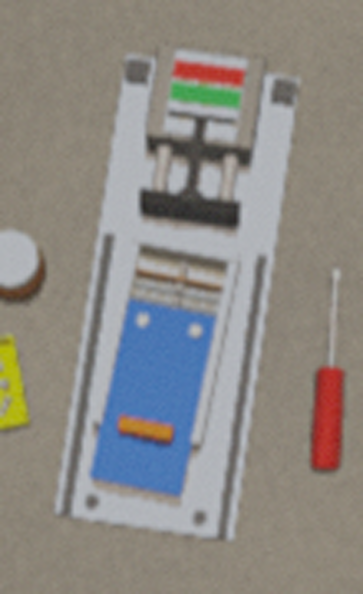

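View pics/side0z.png

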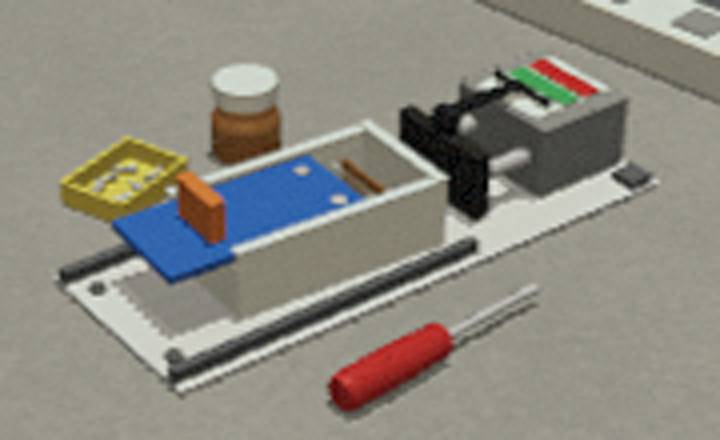

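Run:
```python
from h import *
z=np.load("top0.npz");im=z["im"];d=z["d"];C=cloud("top",d)
f=3.3
cr=np.array([[57,515],[232,538],[125,55],[300,80]])/f+[270,110]
P=plane("top",cr,0.006);print("board corners",P)
for a,b in((0,2),(1,3)):
    v=P[b]-P[a];print("len",np.linalg.norm(v),"yaw",np.degrees(np.arctan2(v[1],v[0])))
print("width",np.linalg.norm(P[0]-P[1]))
h=cv2.cvtColor(im,cv2.COLOR_BGR2HSV)
dark=(h[...,2]<100)
m=np.zeros(dark.shape,bool);m[180:275,285:355]=dark[180:275,285:355]
nl,l,st,ce=cv2.connectedComponentsWithStats(m.astype(np.uint8))
for i in range(1,nl):
    if st[i,4]>40:
        pts=np.argwhere(l==i)[:,::-1]
        Q=plane("top",pts,0.016)
        vx,vy,x0,y0=cv2.fitLine(Q[:,:2].astype(np.float32),cv2.DIST_HUBER,0,.01,.01).ravel()
        print("rail",st[i],"yaw",np.degrees(np.arctan(vy/vx)),x0,y0)
# orange
for n in("top","side"):
    im=np.load(n+"0.npz")["im"];h=cv2.cvtColor(im,cv2.COLOR_BGR2HSV)
    m=cv2.inRange(h,(3,130,60),(20,255,255))
    r=(295,225,335,255) if n=="top" else(308,215,335,250)
    q=np.zeros_like(m);q[r[1]:r[3],r[0]:r[2]]=m[r[1]:r[3],r[0]:r[2]]
    p=np.argwhere(q)[:,::-1]; print(n,len(p),p.mean(0),cv2.boxPoints(cv2.minAreaRect(p.astype(np.float32))).tolist())
    C=cloud(n,np.load(n+"0.npz")["d"]);print(C[q>0][:, 2].min(),C[q>0][:,2].max(),np.median(C[q>0],0))
    for y in range(r[1],r[3]): 
        xs=np.where(q[y])[0]
        if len(xs): print(y,xs.min(),xs.max(),end='; ')
    print()
```

```text
board corners [[ 0.4279  0.1115  0.006 ]
 [ 0.4112 -0.0336  0.006 ]
 [ 0.8242  0.0636  0.006 ]
 [ 0.804  -0.0862  0.006 ]]
len 0.3992143352208137 yaw -6.883463444052129
len 0.39624146245335173 yaw -7.624303414287854
width 0.14607171621118775
top 62 [313.8065 239.7419] [[305.576904296875, 240.11538696289062], [306.34613037109375, 236.26922607421875], [321.5384521484375, 239.30767822265625], [320.76922607421875, 243.15383911132812]]
0.07519201357403271 0.09254247230728496 [0.4901 0.0375 0.0829]
237 307 309; 238 306 315; 239 306 320; 240 307 321; 241 311 321; 242 315 321; 243 320 320; 
side 191 [322.1571 226.9948] [[309.03363037109375, 233.69554138183594], [319.16461181640625, 208.9309539794922], [334.70086669921875, 215.2866973876953], [324.56988525390625, 240.05128479003906]]
0.002615641626197873 0.7162519966255269 [0.4895 0.0436 0.0654]
215 324 334; 216 323 334; 217 324 334; 218 324 333; 219 325 330; 220 326 328; 222 316 316; 223 314 318; 224 313 318; 225 314 320; 226 315 321; 227 315 322; 228 315 323; 229 315 324; 230 315 325; 231 315 325; 232 315 325; 233 315 325; 234 316 325; 235 318 325; 236 318 325; 237 320 325; 238 321 325; 239 322 325;
```

Run:
```python
from h import *
def fit(n,pts,z):
    Q=plane(n,pts,z)
    vx,vy,x0,y0=cv2.fitLine(Q[:,:2].astype(np.float32),cv2.DIST_HUBER,0,.001,.001).ravel()
    if vx<0: vx,vy=-vx,-vy
    return np.degrees(np.arctan2(vy,vx)),x0,y0
im=np.load("top0.npz")["im"];g=cv2.cvtColor(im,cv2.COLOR_BGR2GRAY).astype(float)
m=masks(im)["blue"];L=[];Rr=[];rows=range(208,250)
b=im[...,0].astype(float)-im[...,2]  # blue-red
for y in range(212,250):
    r=b[y,290:345]; t=r.max()/2; i=np.where(r>t)[0]; a,c=i.min(),i.max()
    L.append([290+a-(r[a]-t)/(r[a]-r[a-1]),y]); Rr.append([290+c+(r[c]-t)/(r[c]-r[c+1]),y])
l=fit("top",L,.052);r=fit("top",Rr,.052);print("cover L",l,"R",r)
w=(l[2]-r[2]-np.tan(np.radians((l[0]+r[0])/2))*(l[1]-r[1]));print("dy",w)
# near/far edges along the columns
for nm,cs in(("near",range(302,320)),("far",range(314,332))):
    E=[]
    for x in cs:
        c=b[:,x];t=70
        i=np.where(c[195:270]>t)[0]+195
        if len(i)==0: continue
        E.append([x,i.max()+.5] if nm=="near" else [x,i.min()-.5])
    Q=plane("top",E,.052 if nm=='near' else .052);print(nm,Q.mean(0),[e[1] for e in E])
# rails: dark minimum
for nm,(x0,y0,x1,y1) in dict(L=(289.5,260,302,190),R=(340,265,349,195)).items():
    E=[]
    for y in range(192,258):
        xc=x0+(y-y0)*(x1-x0)/(y1-y0); s=int(xc)-5
        v=200-g[y,s:s+11]; v=np.clip(v-70,0,None)
        if v.sum()>0: E.append([s+(v*np.arange(11)).sum()/v.sum(),y])
    print("rail",nm,len(E),fit("top",E,.016),E[0],E[-1])
print(g[210,285:355].astype(int)); print(g[235,280:355].astype(int))
dk=g<75
q=np.zeros(dk.shape,np.uint8);q[164:185,308:348]=dk[164:185,308:348]
p=np.argwhere(q)[:,::-1];print(cv2.minAreaRect(p.astype(np.float32)),p.min(0),p.max(0))
for k in range(165,182): print(k,g[k,308:348:2].astype(int))
```

```text
cover L (np.float32(-11.372711), np.float32(0.5217887), np.float32(0.07062543)) R (np.float32(-10.306375), np.float32(0.5262335), np.float32(-0.004414857))
dy 0.07418922
near [0.4492 0.0469 0.052 ] [np.float64(254.5), np.float64(255.5), np.float64(255.5), np.float64(255.5), np.float64(255.5), np.float64(255.5), np.float64(256.5), np.float64(256.5), np.float64(256.5), np.float64(256.5), np.float64(257.5), np.float64(257.5), np.float64(257.5), np.float64(257.5), np.float64(257.5), np.float64(258.5), np.float64(258.5), np.float64(258.5)]
far [0.5944 0.0176 0.052 ] [np.float64(201.5), np.float64(201.5), np.float64(202.5), np.float64(202.5), np.float64(202.5), np.float64(202.5), np.float64(202.5), np.float64(203.5), np.float64(203.5), np.float64(203.5), np.float64(203.5), np.float64(203.5), np.float64(204.5), np.float64(204.5), np.float64(204.5), np.float64(204.5), np.float64(204.5), np.float64(205.5)]
rail L 66 (np.float32(-7.409294), np.float32(0.54029644), np.float32(0.09040351)) [np.float64(300.90384615384613), 192] [np.float64(290.7), 257]
rail R 66 (np.float32(-7.4235477), np.float3
[... 1605 characters left out ...]
180]
174 [180 184 132  57  51  50  48  54  52  52  51  54  56  57  59  56  55 113
 186 180]
175 [181 182 152  97  80  66  61  59  50  50  54  49  47  52  50  55  51 116
 186 182]
176 [182 181 174 135 126 114 112  90  76  67  59  58  51  54  52  50  45 113
 182 181]
177 [180 180 178 163 162 147 144 128 116 113  97  82  69  64  58  53  47 119
 183 180]
178 [179 178 180 179 175 164 168 156 146 148 140 128 121 108  89  77  70 139
 183 180]
179 [181 182 180 182 181 180 179 168 164 164 164 165 162 148 132 120 105 162
 181 180]
180 [179 181 181 181 182 182 180 180 179 181 179 180 179 171 164 149 145 177
 179 180]
181 [180 179 181 180 182 182 178 179 179 180 181 181 182 180 179 168 165 180
 179 180]
```

Run:
```python
from h import *
M=R.from_quat(env.state()["tcp_rot"]).as_matrix();print(M)
print("tab top",plane("top",[[313.8,239.7]],.082))
# tab top corners, side crop: (180,178)... top face centre
T=lambda u,v:(270+u/4,180+v/4); t=lambda u,v:(270+u/3.3,110+v/3.3)
print("tab topface",tri(T(201,190),t(146,424)))
# box +x end outer upper corners
print("far right",tri(T(445,178),t(239,262)),"far left",tri(T(368,122),t(140,244)))
print("near right rim",tri(T(232,252),t(197,448)))
print("bottle",plane("top",[[162,243]],.2),"jar",plane("top",[[273,187]],.06))
im=np.load("top0.npz")["im"]
cv2.imwrite("pics/t0box.png",cv2.resize(im[165:265,285:360],None,fx=6,fy=6,interpolation=cv2.INTER_CUBIC))
```

```text
[[ 0.9005 -0.0004  0.4348]
 [-0.4348 -0.0011  0.9005]
 [ 0.0001 -1.     -0.0012]]
tab top [[0.4908 0.0381 0.082 ]]
tab topface (array([0.4939, 0.0376, 0.078 ]), np.float64(0.001607524701110944))
far right (array([ 0.634 , -0.037 ,  0.0587]), np.float64(0.004728223219733755)) far left (array([0.6466, 0.0444, 0.0619]), np.float64(0.0035164178703156993))
near right rim (array([ 0.4794, -0.0042,  0.0579]), np.float64(0.0017231574883828642))
bottle [[0.4595 0.404  0.2   ]] jar [[0.6357 0.1517 0.06  ]]
```

View pics/t0box.png

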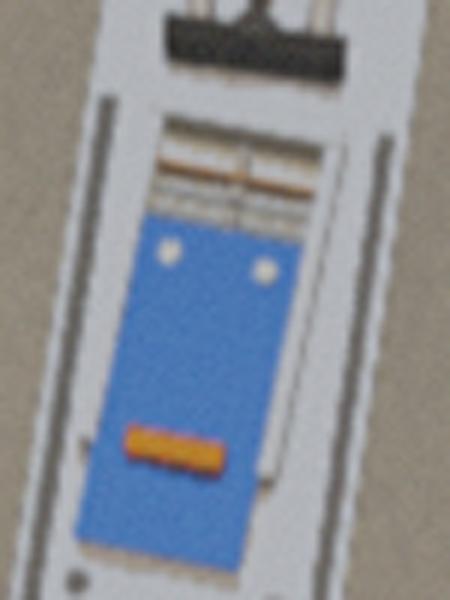

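The tab is at (0.4915, 0.038), with its top measured at about 80 mm (82 stated). The jig yaw is −7.4° and the box yaw about −10.8°. I'll raise the arm and travel, turning the jaws to line up with the box's x.

```bash
python3 -m inch '[0,-50,0,0,10,0, 12,-100,-12,0,20,0, 55,-110,-55,0,30,0, 97,-110,-97,0,40,0, 139,-110,-139,0,50,0]' 50 20
python3 - <<'E'
from h import *
s=env.state();M=R.from_quat(s["tcp_rot"]).as_matrix();p=np.array(s["position"])
print(s["joint_pos"]);print(M)
print("to tab (tool mm, z .10)",1000*M.T@(np.array([.4915,.038,.10])-p),"yaw of tool z",np.degrees(np.arctan2(M[1,2],M[0,2])))
E
```

```text
time: 0.72
position: [0.3586, 0.4203, 0.3154]
tcp_rot: [0.557, -0.436, 0.436, -0.557]
wrist_force: [1.4, 0.6, 1.3]
gripper_width: 0.0504
[-1.2391  0.1389  0.2917  1.7548 -0.0421  1.254  -0.6943]
[[ 0.2402 -0.0002  0.9707]
 [-0.9707  0.0001  0.2402]
 [-0.0001 -1.     -0.0002]]
to tab (tool mm, z .10) [403.0322 215.3283  37.2454] yaw of tool z 13.897959256361347
```

```bash
python3 -m inch '[60,0,6,0,8,0, 121,0,11,0,16,0, 182,0,17,0,24.7,0, 243,0,22,0,24.7,0, 304,0,28,0,24.7,0]'
python3 - <<'E'
from h import *
s=env.state();M=R.from_quat(s["tcp_rot"]).as_matrix();p=np.array(s["position"])
print(s["joint_pos"])
print("to tab (tool mm, z .10)",1000*M.T@(np.array([.4915,.038,.10])-p),"yaw of tool z",np.degrees(np.arctan2(M[1,2],M[0,2])))
E
```

```text
time: 1.35
position: [0.4602, 0.1324, 0.3155]
tcp_rot: [-0.452, 0.544, -0.543, 0.452]
wrist_force: [0.8, 0.5, -0.6]
gripper_width: 0.0502
[-0.9714 -0.0171  0.5585  1.9095  0.0091  1.2465 -0.5986]
to tab (tool mm, z .10) [ 87.2161 215.4387  47.9605] yaw of tool z -10.470273029742183
```

```bash
python3 -m inch '[40,40,22,0,0,0, 80,80,44,0,0,0, 87,135,48,0,0,0, 87,185,48,0,0,0, 87,185,48,0,0,0]'
python3 - <<'E'
from h import *
s=env.state();M=R.from_quat(s["tcp_rot"]).as_matrix();p=np.array(s["position"])
print("to tab (tool mm, z .057)",1000*M.T@(np.array([.4915,.038,.057])-p),"yaw of tool z",np.degrees(np.arctan2(M[1,2],M[0,2])))
for n,(x0,y0,x1,y1) in dict(side=(240,120,460,290),top=(250,110,390,290)).items():
    im,d=env.grab_frame(n);np.savez(n+"1.npz",im=im,d=d)
    cv2.imwrite(f"pics/{n}1.png",cv2.resize(im[y0:y1,x0:x1],None,fx=3.3,fy=3.3,interpolation=cv2.INTER_CUBIC))
E
```

```text
time: 1.98
position: [0.4892, 0.0393, 0.1281]
tcp_rot: [-0.454, 0.544, -0.543, 0.45]
wrist_force: [0.3, 0.2, 0.7]
gripper_width: 0.05
to tab (tool mm, z .057) [ 0.5398 71.1253  2.8292] yaw of tool z -10.518624912731807
```

View pics/side1.png

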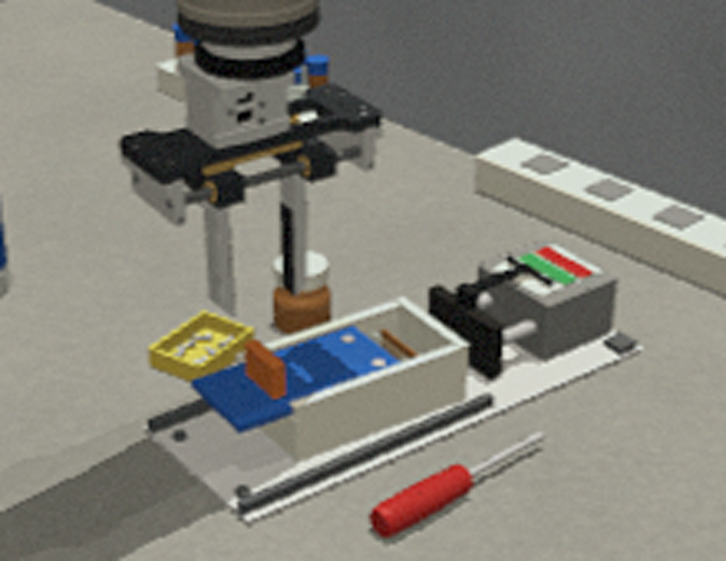

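View pics/top1.png

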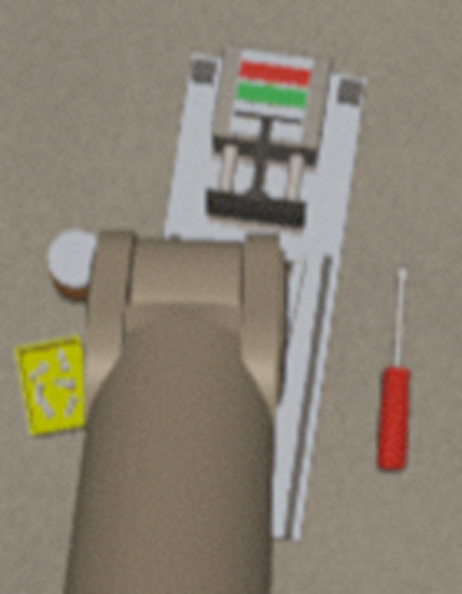

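The side view shows the open fingers at (220,300) and (290,280), straddling the orange tab at (265,370). In the top view the gauge stays visible at (268,100). Next I'll descend onto the tab.

```bash
python3 -m inch '[0,30,3,0,0,0, 0,55,3,0,0,0, 0,70,3,0,0,0, 0,70,3,0,0,0]'
python3 - <<'E'
from h import *
s=env.state();print(s["wrist_force"],s["position"])
for n,(x0,y0,x1,y1) in dict(side=(240,150,460,290)).items():
    im,d=env.grab_frame(n);np.savez(n+"2.npz",im=im,d=d)
    cv2.imwrite(f"pics/{n}2.png",cv2.resize(im[y0:y1,x0:x1],None,fx=3.6,fy=3.6,interpolation=cv2.INTER_CUBIC))
E
```

```text
time: 2.58
position: [0.4947, 0.0398, 0.0611]
tcp_rot: [-0.452, 0.544, -0.543, 0.452]
wrist_force: [-0.8, 0.3, 0.1]
gripper_width: 0.0498
[-0.7678  0.2867  0.1306] [0.4947 0.0398 0.0611]
```

View pics/side2.png

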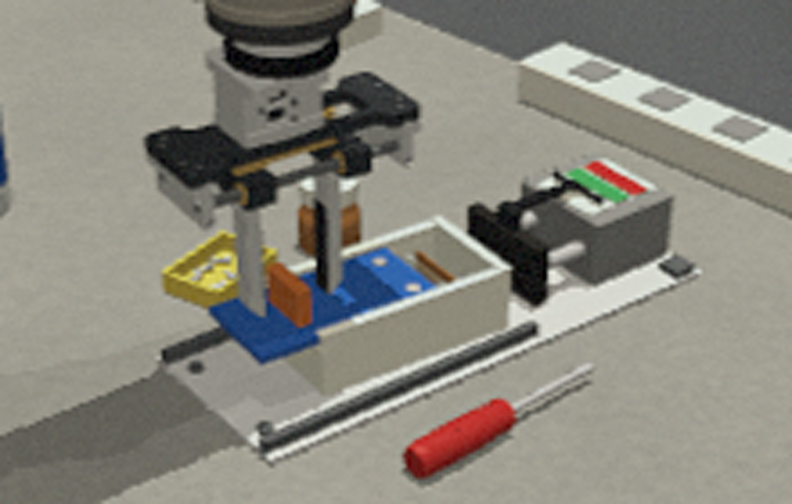

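The fingers straddle the tab, tips about 6 mm above the cover. Closing now.

```bash
python3 -m inch '[0,2,0,0,0,0, 0,2,0,0,0,0, 0,2,0,0,0,0, 0,2,0,0,0,0, 0,2,0,0,0,0]' 5 25; python3 -m inch '[0,0,0,0,0,0, 0,0,0,0,0,0]'
python3 - <<'E'
from h import *
for n,(x0,y0,x1,y1) in dict(side=(240,150,460,290)).items():
    im,d=env.grab_frame(n);np.savez(n+"3.npz",im=im,d=d)
    cv2.imwrite(f"pics/{n}3.png",cv2.resize(im[y0:y1,x0:x1],None,fx=3.6,fy=3.6,interpolation=cv2.INTER_CUBIC))
E
```

```text
time: 3.25
position: [0.4944, 0.0396, 0.0586]
tcp_rot: [-0.452, 0.544, -0.544, 0.452]
wrist_force: [-1.1, -0.4, 2.5]
gripper_width: 0.0118
time: 3.5
position: [0.4945, 0.0396, 0.0586]
tcp_rot: [0.452, -0.544, 0.544, -0.452]
wrist_force: [-0.1, 0.3, 3.0]
gripper_width: 0.0117
```

View pics/side3.png

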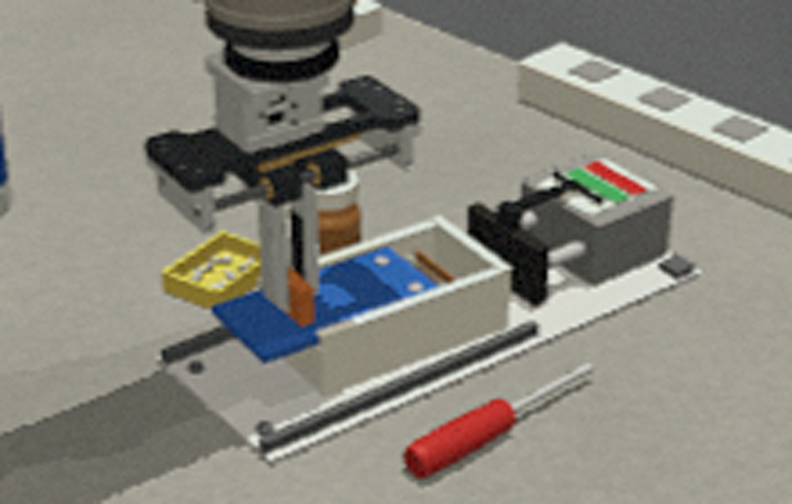

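Gripped: the opening reads 11.7 mm against a 12 mm tab. I'll slide the cover along the box axis, with about 38 mm of opening expected.

```bash
python3 -m inch '[0,0,5,0,0,0, 0,0,11,0,0,0, 0,0,17,0,0,0, 0,0,23,0,0,0, 0,0,27,0,0,0]'; python3 -m inch '[0,0,1,0,0,0, 0,0,2,0,0,0]';  python3 - <<'E'
from h import *
for n,(x0,y0,x1,y1) in dict(side=(240,150,460,290)).items():
    im,d=env.grab_frame(n);np.savez(n+"4.npz",im=im,d=d)
    cv2.imwrite(f"pics/{n}4.png",cv2.resize(im[y0:y1,x0:x1],None,fx=3.6,fy=3.6,interpolation=cv2.INTER_CUBIC))
E
```

```text
time: 4.18
position: [0.5216, 0.0344, 0.0585]
tcp_rot: [0.452, -0.543, 0.544, -0.452]
wrist_force: [-0.7, -0.2, 6.0]
gripper_width: 0.0118
time: 4.42
position: [0.5233, 0.0341, 0.0585]
tcp_rot: [0.452, -0.544, 0.544, -0.452]
wrist_force: [0.2, -1.2, 5.9]
gripper_width: 0.0114
```

View pics/side4.png

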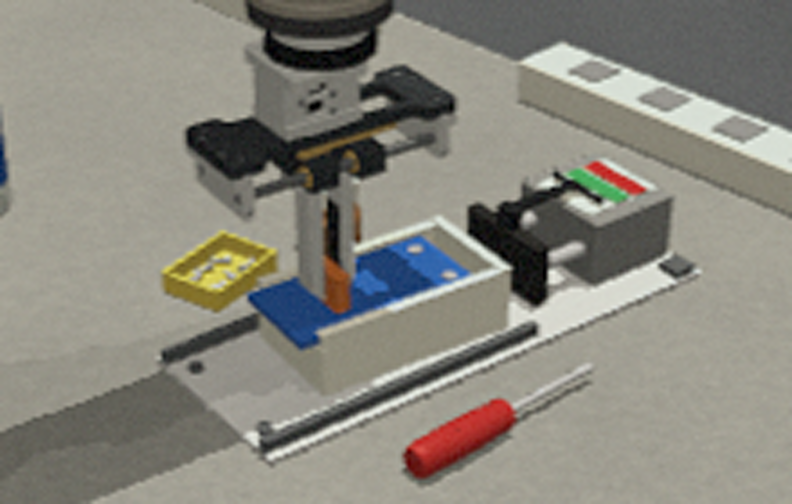

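The box hasn't moved and about 12 mm of opening remains, with a 6 N down-press to ease. Continuing.

```bash
python3 -m inch '[0,-0.5,3,0,0,0, 0,-0.5,6,0,0,0, 0,-0.5,6,0,0,0]'; python3 -m inch '[0,-0.3,2,0,0,0, 0,-0.3,2,0,0,0]'; python3 -m inch '[0,0,1.5,0,0,0, 0,0,1.5,0,0,0]';   python3 - <<'E'
from h import *
for n,(x0,y0,x1,y1) in dict(side=(240,150,460,290)).items():
    im,d=env.grab_frame(n);np.savez(n+"5.npz",im=im,d=d)
    cv2.imwrite(f"pics/{n}5.png",cv2.resize(im[y0:y1,x0:x1],None,fx=3.6,fy=3.6,interpolation=cv2.INTER_CUBIC))
E
```

```text
time: 4.85
position: [0.5289, 0.0331, 0.0588]
tcp_rot: [0.452, -0.544, 0.544, -0.452]
wrist_force: [0.4, 1.0, -4.4]
gripper_width: 0.0118
time: 5.1
position: [0.5307, 0.0329, 0.0592]
tcp_rot: [-0.452, 0.544, -0.543, 0.452]
wrist_force: [-0.6, 0.3, -4.4]
gripper_width: 0.0119
time: 5.35
position: [0.5323, 0.0326, 0.0593]
tcp_rot: [0.452, -0.544, 0.544, -0.452]
wrist_force: [0.4, -0.6, -4.6]
gripper_width: 0.0119
```

View pics/side5.png

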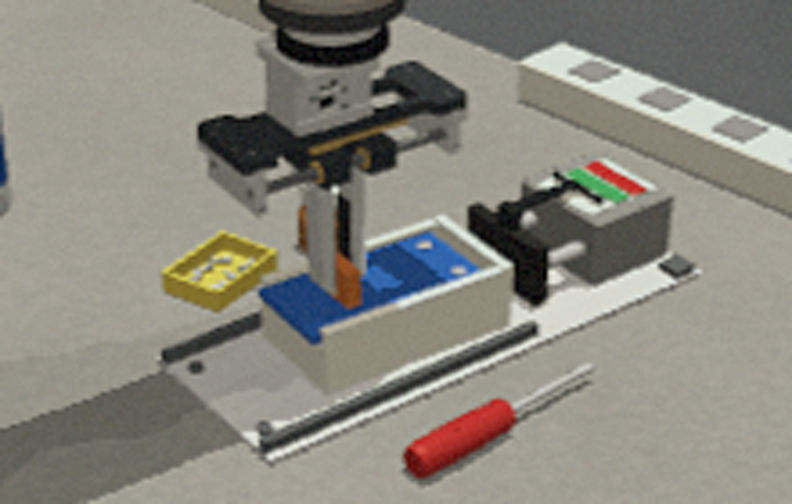

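The wrist force is now −4.4 N in z, so I am lifting slightly. I'll lower 0.6 mm for a light down-press and then finish closing.

```bash
python3 -m inch '[0,0.6,0,0,0,0, 0,0.6,0,0,0,0]'; python3 -m inch '[0,0,1.5,0,0,0, 0,0,3,0,0,0, 0,0,3,0,0,0]'; python3 -m inch '[0,0,2,0,0,0, 0,0,2,0,0,0]';   python3 - <<'E'
from h import *
for n,(x0,y0,x1,y1) in dict(side=(240,150,460,290)).items():
    im,d=env.grab_frame(n);np.savez(n+"6.npz",im=im,d=d)
    cv2.imwrite(f"pics/{n}6.png",cv2.resize(im[y0:y1,x0:x1],None,fx=3.6,fy=3.6,interpolation=cv2.INTER_CUBIC))
E
```

```text
time: 5.65
position: [0.5322, 0.0326, 0.0587]
tcp_rot: [0.452, -0.544, 0.544, -0.452]
wrist_force: [0.2, -0.0, -2.9]
gripper_width: 0.0121
time: 6.02
position: [0.5355, 0.032, 0.0587]
tcp_rot: [0.452, -0.543, 0.544, -0.452]
wrist_force: [0.3, -0.1, -3.8]
gripper_width: 0.0118
time: 6.28
position: [0.5374, 0.0316, 0.0587]
tcp_rot: [0.452, -0.544, 0.544, -0.452]
wrist_force: [0.2, -0.1, -3.4]
gripper_width: 0.0117
```

View pics/side6.png

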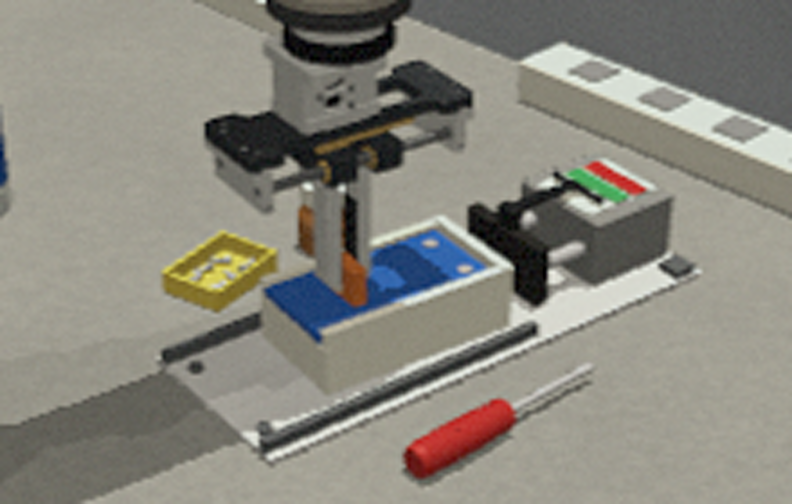

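```bash
python3 -m inch '[0,0.4,1,0,0,0, 0,0.4,2,0,0,0, 0,0.4,2,0,0,0]'; python3 -m inch '[0,0.2,1,0,0,0, 0,0.2,2,0,0,0, 0,0.2,2,0,0,0]'; python3 -m inch '[0,0,2,0,0,0, 0,0,2,0,0,0]';   python3 - <<'E'
from h import *
im,d=env.grab_frame("side");np.savez("side7.npz",im=im,d=d)
a=np.load("side6.npz")["im"]
f=lambda i:cv2.resize(i[205:265,305:395],None,fx=6.6,fy=5,interpolation=cv2.INTER_CUBIC)
cv2.imwrite("pics/s7.png",np.vstack([f(a),f(im)]))
E
```

```text
time: 6.7
position: [0.5385, 0.0314, 0.0585]
tcp_rot: [-0.453, 0.544, -0.543, 0.452]
wrist_force: [-7.6, 0.9, 10.9]
gripper_width: 0.0117
time: 7.08
position: [0.5399, 0.0313, 0.0585]
tcp_rot: [-0.453, 0.544, -0.543, 0.452]
wrist_force: [-13.4, 1.4, 19.8]
gripper_width: 0.012
time: 7.32
position: [0.542, 0.0309, 0.0585]
tcp_rot: [-0.453, 0.544, -0.543, 0.452]
wrist_force: [-11.7, 2.2, 17.8]
gripper_width: 0.0117
```

View pics/s7.png

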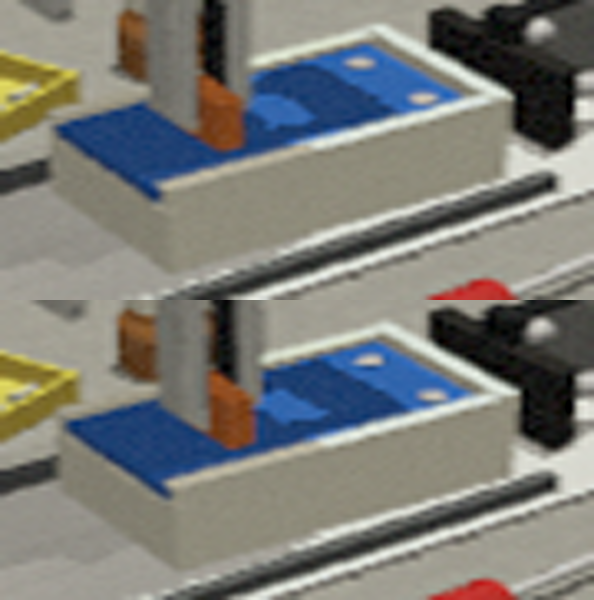

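The box has begun to move (rear corner (170,270) → (180,570)) with the cover apparently shut, but the down-press is 18 N. I'll ease it before pushing on.

```bash
python3 -m inch '[0,-0.4,0,0,0,0, 0,-0.4,0,0,0,0]'; python3 -m inch '[0,0,1,0,0,0, 0,0,1,0,0,0]';   python3 - <<'E'
from h import *
im,d=env.grab_frame("side");np.savez("side8.npz",im=im,d=d)
a=np.load("side7.npz")["im"]
f=lambda i:cv2.resize(i[205:265,305:395],None,fx=6.6,fy=5,interpolation=cv2.INTER_CUBIC)
cv2.imwrite("pics/s8.png",np.vstack([f(a),f(im)]))
im,d=env.grab_frame("top");np.savez("top8.npz",im=im,d=d)
cv2.imwrite("pics/t8.png",cv2.resize(im[110:290,260:390],None,fx=3.3,fy=3.3,interpolation=cv2.INTER_CUBIC))
E
```

```text
time: 7.62
position: [0.5427, 0.0307, 0.0585]
tcp_rot: [-0.452, 0.544, -0.543, 0.452]
wrist_force: [-4.8, 0.8, 5.4]
gripper_width: 0.0119
time: 7.88
position: [0.5436, 0.0305, 0.0586]
tcp_rot: [-0.452, 0.544, -0.543, 0.452]
wrist_force: [-6.7, 1.6, 8.2]
gripper_width: 0.0121
```

View pics/s8.png

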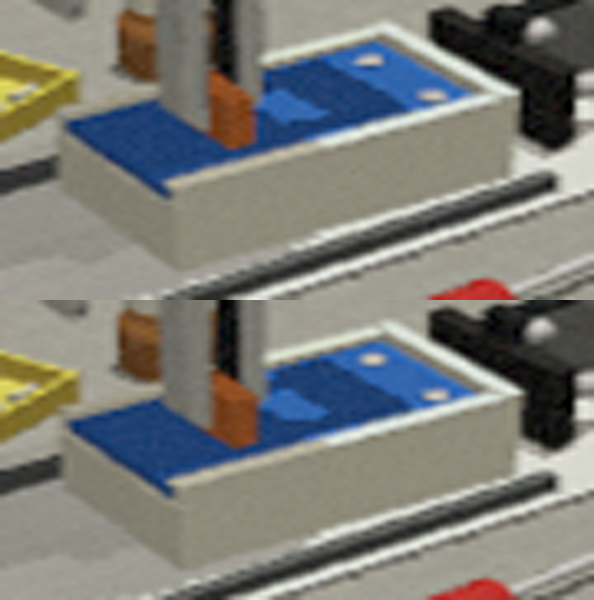

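View pics/t8.png

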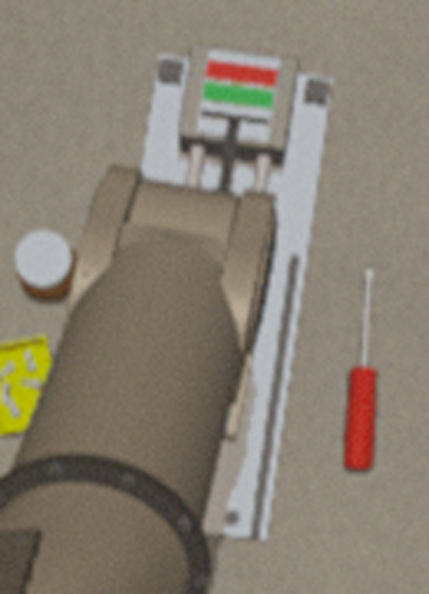

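The top view shows the gauge clear of the arm, with the pointer below green at (233,118). I'll now push along the jig axis while turning +3.1° to the jig's yaw, with a firmer grip.

```bash
python3 -m inch '[0.5,-0.1,3,0,-0.6,0, 1.2,-0.1,6,0,-1.3,0, 1.8,-0.1,9,0,-2,0, 2.5,-0.1,12,0,-2.6,0, 3.2,-0.1,15,0,-3.1,0]' 5 50;   python3 - <<'E'
from h import *
s=env.state();M=R.from_quat(s["tcp_rot"]).as_matrix();print("yaw",np.degrees(np.arctan2(M[1,2],M[0,2])),s["wrist_torque"])
for n,(x0,y0,x1,y1) in dict(side=(300,190,430,280),top=(260,110,390,290)).items():
    im,d=env.grab_frame(n);np.savez(n+"9.npz",im=im,d=d)
    f=6 if n=="side" else 3.3
    cv2.imwrite(f"pics/{n}9.png",cv2.resize(im[y0:y1,x0:x1],None,fx=f,fy=f,interpolation=cv2.INTER_CUBIC))
E
```

```text
time: 8.6
position: [0.5583, 0.0245, 0.0586]
tcp_rot: [-0.467, 0.531, -0.531, 0.467]
wrist_force: [-5.1, 1.2, 5.2]
gripper_width: 0.0113
yaw -7.336055619289441 [ 0.3538  1.3398 -0.0073]
```

View pics/side9.png

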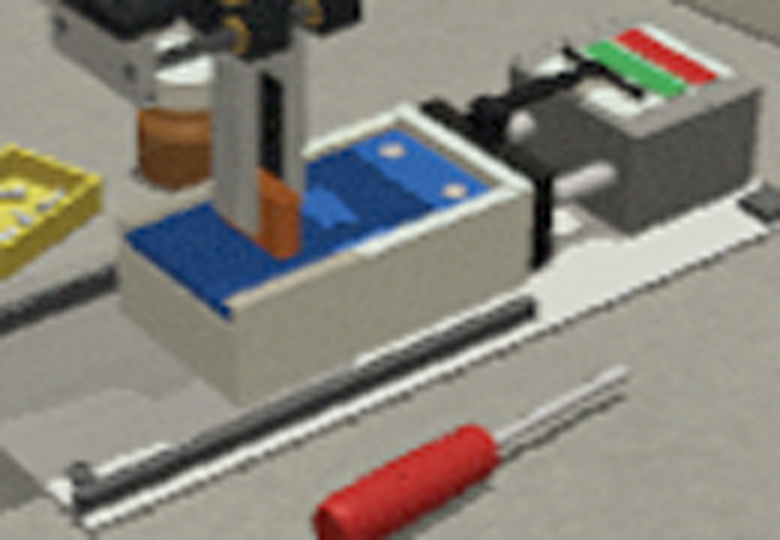

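View pics/top9.png

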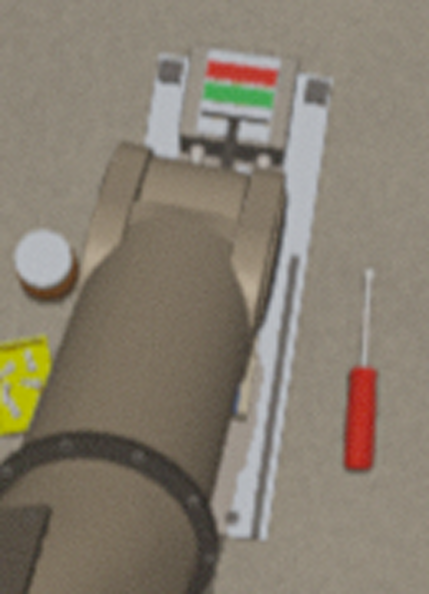

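Run:
```python
from h import *
S=lambda *p:np.array(p)/6+[300,190]
def yaw(a,b):v=b-a;return np.degrees(np.arctan2(v[1],v[0])),np.linalg.norm(v)
J=np.array([.676,.006]);c,s=np.cos(np.radians(-7.4)),np.sin(np.radians(-7.4));Rj=np.array([[c,-s],[s,c]])
def jig(P): return 1000*(P[:,:2]-J)@Rj
P=plane("side",S([238,303],[533,192],[405,106]),.058)
print("top corners jig",jig(P),"side yaw",yaw(P[0],P[1]),"end",yaw(P[1],P[2]))
B=plane("side",S([238,403],[533,268]),.006);print("bottom",jig(B),yaw(B[0],B[1]))
Cc=plane("side",S([126,240],[228,312],[492,185],[388,132]),.052);print("cover corners near L,R, far R,L",jig(Cc))
rl=plane("side",S([85,500],[532,305]),.016);print("rail yaw",yaw(rl[0],rl[1]),jig(rl))
g=plane("side",S([640,50],[632,75],[680,90]),.062);print(jig(g))
p=np.array([[.5583,.0245]]);print("tcp jig",jig(p))
```

```text
top corners jig [[-163.4468  -44.0794]
 [  -9.148   -50.3824]
 [  -6.3842   42.0993]] side yaw (np.float64(-9.739209961053835), np.float64(0.15442750598328991)) end (np.float64(80.88826837636864), np.float64(0.09252304087350847))
bottom [[-162.794   -42.2857]
 [   5.386   -37.1853]] (np.float64(-5.662901294997778), np.float64(0.1682573000357287))
cover corners near L,R, far R,L [[-168.1126   31.8208]
 [-165.4708  -39.712 ]
 [ -13.0481  -27.7609]
 [ -20.8131   36.2538]]
rail yaw (np.float64(-7.395550083684263), np.float64(0.23375497017714245)) [[-258.6439  -70.8918]
 [ -24.889   -70.8736]]
[[110.1801  11.6166]
 [ 90.8877  -3.9652]
 [ 98.7902 -27.6189]]
tcp jig [[-119.1024    3.1867]]
```

```bash
python3 -m inch '[0,0,3,0,0,0, 0,0,6,0,0,0, 0,0,9,0,0,0, 0,0,12,0,0,0, 0,0,12,0,0,0]';   python3 - <<'E'
from h import *
s=env.state();M=R.from_quat(s["tcp_rot"]).as_matrix();print("yaw",np.degrees(np.arctan2(M[1,2],M[0,2])),s["wrist_torque"])
for n,(x0,y0,x1,y1) in dict(side=(300,190,430,280),top=(305,115,360,180)).items():
    im,d=env.grab_frame(n);np.savez(n+"10.npz",im=im,d=d)
    f=6 if n=="side" else 8
    cv2.imwrite(f"pics/{n}10.png",cv2.resize(im[y0:y1,x0:x1],None,fx=f,fy=f,interpolation=cv2.INTER_CUBIC))
E
```

```text
time: 9.32
position: [0.5695, 0.023, 0.0586]
tcp_rot: [-0.467, 0.532, -0.531, 0.466]
wrist_force: [-7.8, 1.5, 9.3]
gripper_width: 0.0112
yaw -7.3820046459205795 [ 0.2755  2.0596 -0.0294]
```

View pics/side10.png

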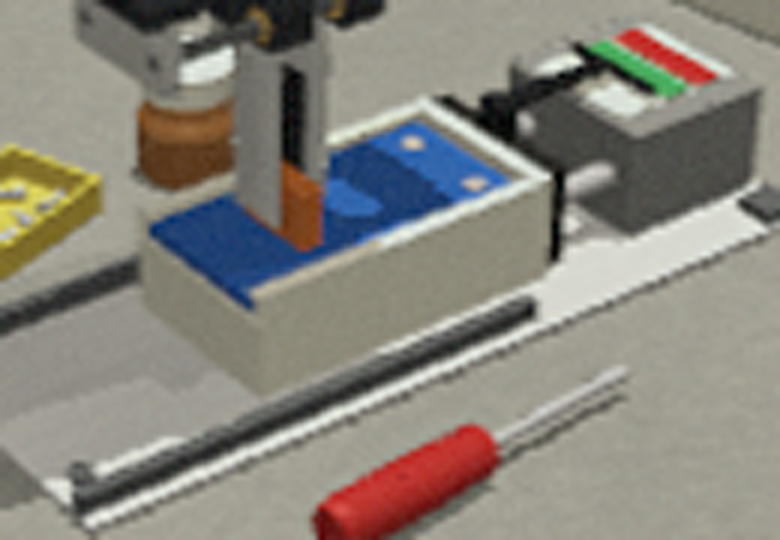

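View pics/top10.png

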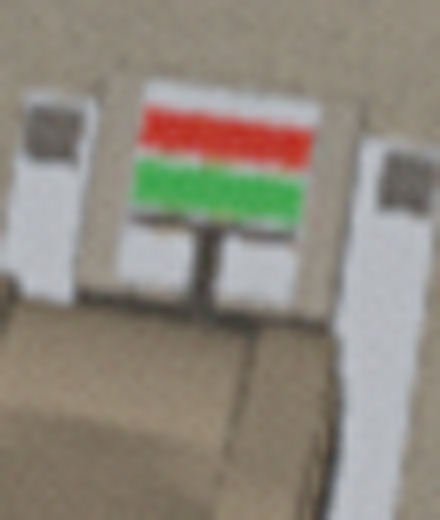

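The pointer has moved up to just below the green (y≈220; green spans 160–220 in the crop). The end wall lies along the pad. Pushing about 8 mm more.

```bash
python3 -m inch '[0,0,2,0,0,0, 0,0,4,0,0,0, 0,0,6,0,0,0, 0,0,8,0,0,0, 0,0,8,0,0,0]';   python3 - <<'E'
from h import *
s=env.state();M=R.from_quat(s["tcp_rot"]).as_matrix();print("yaw",np.degrees(np.arctan2(M[1,2],M[0,2])),s["wrist_torque"])
for n,(x0,y0,x1,y1) in dict(side=(300,190,430,280),top=(305,115,360,180)).items():
    im,d=env.grab_frame(n);np.savez(n+"11.npz",im=im,d=d)
    f=6 if n=="side" else 8
    cv2.imwrite(f"pics/{n}11.png",cv2.resize(im[y0:y1,x0:x1],None,fx=f,fy=f,interpolation=cv2.INTER_CUBIC))
E
```

```text
time: 10.05
position: [0.5763, 0.0221, 0.0585]
tcp_rot: [-0.468, 0.532, -0.53, 0.466]
wrist_force: [-15.3, 1.9, 16.6]
gripper_width: 0.0118
yaw -7.3806809174043515 [0.4728 3.7969 0.0186]
```

View pics/side11.png

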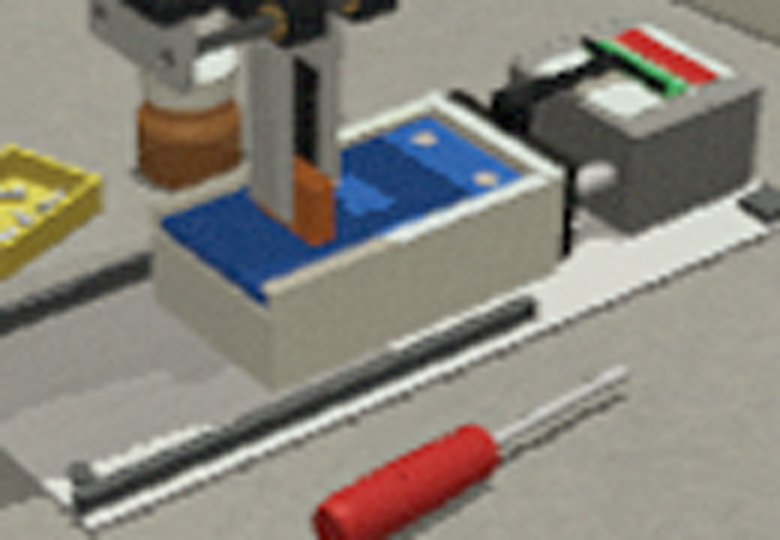

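View pics/top11.png

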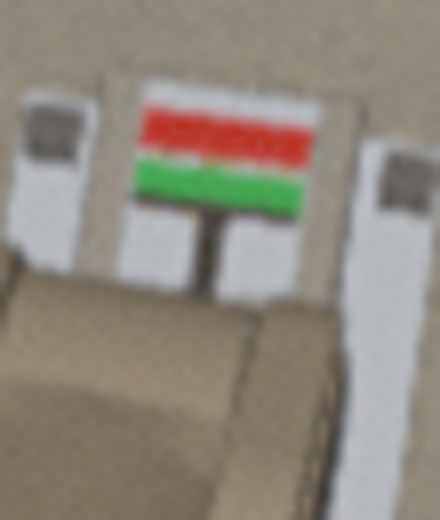

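In the top view the pointer bar has just entered the green's lower edge, consistent with about 5 N of spring force. I'll ease the press and go on toward mid-green.

```bash
python3 -m inch '[0,-0.2,1.5,0,0,0, 0,-0.25,3,0,0,0, 0,-0.25,4.5,0,0,0, 0,-0.25,6,0,0,0, 0,-0.25,6,0,0,0]';   python3 - <<'E'
from h import *
s=env.state();M=R.from_quat(s["tcp_rot"]).as_matrix();print("yaw",np.degrees(np.arctan2(M[1,2],M[0,2])),s["wrist_torque"])
for n,(x0,y0,x1,y1) in dict(side=(300,190,430,280),top=(305,115,360,180)).items():
    im,d=env.grab_frame(n);np.savez(n+"12.npz",im=im,d=d)
    f=6 if n=="side" else 8
    cv2.imwrite(f"pics/{n}12.png",cv2.resize(im[y0:y1,x0:x1],None,fx=f,fy=f,interpolation=cv2.INTER_CUBIC))
E
```

```text
time: 10.78
position: [0.5817, 0.0214, 0.0585]
tcp_rot: [-0.468, 0.532, -0.53, 0.466]
wrist_force: [-17.7, 1.7, 15.6]
gripper_width: 0.0119
yaw -7.378940620275436 [0.4543 4.1148 0.0171]
```

View pics/side12.png

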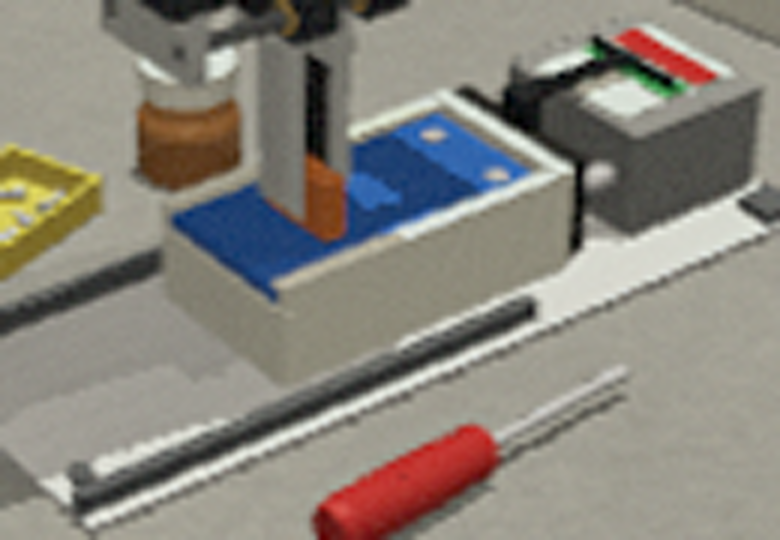

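View pics/top12.png

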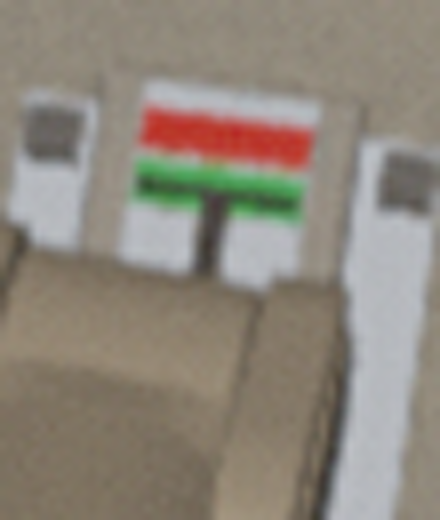

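Run:
```python
from h import *
J=np.array([.676,.006]);c,s=np.cos(np.radians(-7.4)),np.sin(np.radians(-7.4));Rj=np.array([[c,-s],[s,c]])
jig=lambda P:1000*(P[:,:2]-J)@Rj
def edge(im,a,b,z,n=40,h=3.,lab=""):
    g=im.astype(np.float32)
    a=np.array(a,float);b=np.array(b,float);t=(b-a)/np.linalg.norm(b-a);nn=np.array([-t[1],t[0]])
    E=[]
    o=np.arange(-h,h+.01,.25)
    for f in np.linspace(.04,.96,n):
        q=a+(b-a)*f; P=q+o[:,None]*nn
        v=cv2.remap(g,P[:,0].astype(np.float32)[None],P[:,1].astype(np.float32)[None],cv2.INTER_LINEAR)[0]
        dv=np.abs(np.gradient(v)); dv=dv**3
        if dv.sum()>0:E.append(q+nn*(dv*o).sum()/dv.sum())
    Q=jig(plane("side",E,z)); vx,vy,x0,y0=cv2.fitLine(Q.astype(np.float32),cv2.DIST_HUBER,0,.1,.01).ravel()
    k=np.degrees(np.arctan(vy/vx)); print(lab,"angle to jig x",round(float(k),2),"through",x0,y0)
S=lambda u,v:np.array([u,v])/6+[300,190]
for nm in("0","12"):
  im=np.load(f"side{nm}.npz")["im"]; br=im[...,0].astype(float)-im[...,2]; g=cv2.cvtColor(im,cv2.COLOR_BGR2GRAY)
  if nm=="12":
    edge(br,S(178,222),S(270,296),.052,lab="cover near edge")
    edge(g,S(300,287),S(575,176),.057,lab="rim right outer",h=1.5)
    edge(g,S(455,93),S(575,166),.058,lab="end wall top/pad",h=1.5)
    edge(g,S(168,285),S(280,380),.006,lab="near bottom",h=1.5)
    edge(g,S(590,245),S(500,285),.006,lab="x",h=1)
  edge(g,S(90,505),S(525,318),.016,lab="rail "+nm,h=2)
im=np.load("top12.npz")["im"];h=cv2.cvtColor(im,cv2.COLOR_BGR2HSV)
Q=None
for u in (324,326,335,338):
    col=im[125:150,u].astype(int);print(u,[(125+i,*c) for i,c in enumerate(col)][4:18])
```

```text
rail 0 angle to jig x -0.21 through -150.7133 -77.781715
cover near edge angle to jig x -89.53 through -144.94162 0.68637276
rim right outer angle to jig x -0.24 through -58.67641 -44.418015
end wall top/pad angle to jig x 89.65 through 20.020191 3.3012784
near bottom angle to jig x 88.51 through -140.37247 9.014381
x angle to jig x 5.71 through 7.8223414 -41.10896
rail 12 angle to jig x -0.19 through -145.16968 -77.75585
324 [(129, np.int64(65), np.int64(70), np.int64(188)), (130, np.int64(47), np.int64(58), np.int64(189)), (131, np.int64(39), np.int64(50), np.int64(186)), (132, np.int64(62), np.int64(67), np.int64(187)), (133, np.int64(110), np.int64(118), np.int64(181)), (134, np.int64(137), np.int64(162), np.int64(159)), (135, np.int64(118), np.int64(169), np.int64(111)), (136, np.int64(84), np.int64(152), np.int64(77)), (137, np.int64(73), np.int64(113), np.int64(74)), (138, np.int64(58), np.int64(93), np.int64(59)), (139, np.int64(78), np.int64(134), np.int64(76)), (140, np.int64(134), np.int64(163), np.int64(128)), (141, np.int64(174), np.int64(175), np.int64(169)), (142, np.i
[... 1487 characters left out ...]
nt64(177), np.int64(172), np.int64(185)), (130, np.int64(128), np.int64(125), np.int64(184)), (131, np.int64(62), np.int64(67), np.int64(184)), (132, np.int64(48), np.int64(61), np.int64(188)), (133, np.int64(47), np.int64(52), np.int64(186)), (134, np.int64(67), np.int64(73), np.int64(187)), (135, np.int64(121), np.int64(124), np.int64(184)), (136, np.int64(142), np.int64(163), np.int64(163)), (137, np.int64(117), np.int64(171), np.int64(111)), (138, np.int64(83), np.int64(152), np.int64(73)), (139, np.int64(72), np.int64(112), np.int64(73)), (140, np.int64(56), np.int64(88), np.int64(61)), (141, np.int64(87), np.int64(136), np.int64(82)), (142, np.int64(150), np.int64(172), np.int64(142))]
```

The box edges are parallel to the jig within about 0.4°, and the pad travel is about 18–20 mm. I'll hold briefly and check that it is steady, plus the cover's ends.

```bash
python3 -m inch '[0,0,0,0,0,0, 0,0,0,0,0,0, 0,0,0,0,0,0, 0,0,0,0,0,0, 0,0,0,0,0,0]';   python3 - <<'E'
from h import *
im,d=env.grab_frame("side");np.savez("side13.npz",im=im,d=d)
f=lambda i:cv2.resize(i[200:258,322:402],None,fx=7.5,fy=5,interpolation=cv2.INTER_CUBIC)
cv2.imwrite("pics/s13.png",np.vstack([f(np.load("side12.npz")["im"]),f(im)]))
t,d=env.grab_frame("top")
cv2.imwrite("pics/t13.png",cv2.resize(t[115:180,305:360],None,fx=8,fy=8,interpolation=cv2.INTER_CUBIC))
E
```

```text
time: 11.5
position: [0.5818, 0.0213, 0.0585]
tcp_rot: [-0.468, 0.532, -0.53, 0.466]
wrist_force: [-18.1, 1.5, 14.9]
gripper_width: 0.0115
```

View pics/s13.png

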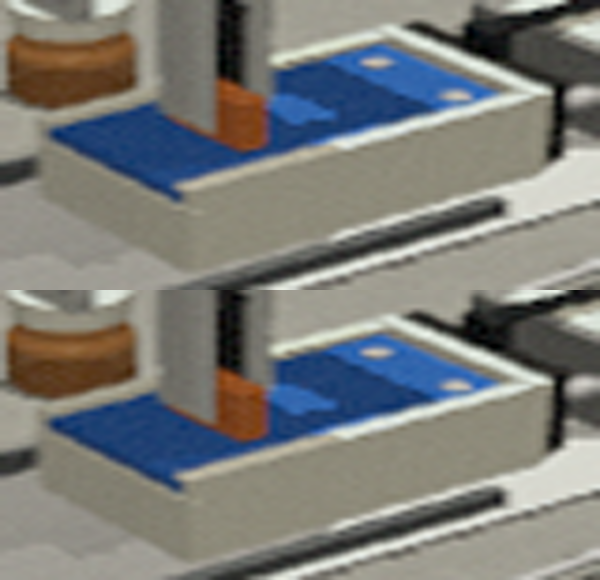

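View pics/t13.png

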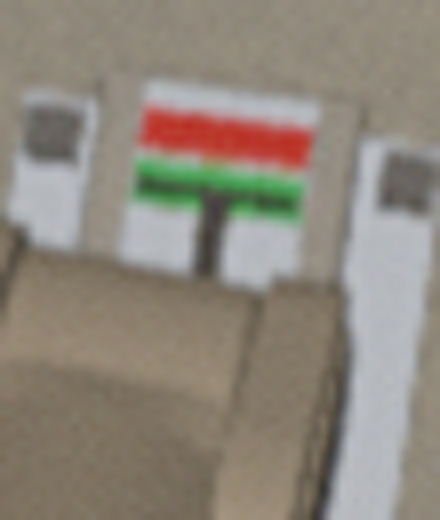

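The pictures before and after the hold match. The cover sits against the end wall (far edge around (500,95)), the rear wall's ledge shows behind it, and the box lies flush on the pad. The pointer is at y≈190, inside the green (160–218). Handing in.

Run:
```python
from plant import env
print(env.job_done()); s=env.state();print(s["time"],s["position"],s["wrist_force"])
```

```text
the job is handed in; nothing more can be done
None
the job is handed in; nothing more can be done
```

The cover is shut, and the arm is holding the box square against the stop with the gauge pointer in the green. I gripped the orange tab (jaws read 11.7 mm on the 12 mm tab) and slid the cover along the box's axis until the box itself began to move. I then turned the tab to the jig's yaw and pushed along the board to the stop. I handed in at about 11.6 s, still gripping and pushing.

**Last checks:**
- **Gauge:** the pointer lies inside the green with green visible on both sides. Pad travel is about 18–20 mm, and I never saw it in the red.
- **Squareness:** box edges measured 0–0.4° from the jig's axis, except the shadowed rear bottom edge, which fitted 1.5° off.
- **Steadiness:** pose and force were unchanged over the 0.6 s hold, at about 18 N push and 15 N down-press on the tab. The down-press holds the box down on the board; I checked flatness only by eye.
- **Surroundings:** nothing else on the bench was touched that I could see.

**What disagreed or went less cleanly:**
- My first estimate of the cover opening was about 41 mm, but the cover slid about 48 mm before it stopped.
- The cover's rear edge measured about 3 mm farther back than expected, roughly 1–2 pixels. I judged the cover shut from the force jump and because the push carries through to the box.
- While closing, the arm briefly lifted the tab with about 4 N, then pressed down with about 20 N before I corrected it.
- Early in the close, the box slid a few millimetres towards the stop once the cover had shut.

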